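# Weigh the ink tub on the spring scale

## Robot

A 6-joint arm with a two-finger parallel gripper is mounted at the origin on the work surface. World frame = base frame: x ahead of the robot, y to its left, z up, the work surface at z = 0. Lengths are in m, angles in rad, forces in N, time in s.
With the tool pointing down it reaches from about 0.375 to 0.975 m from the base axis. Payload 3.8 kg.
Tool frame: the origin (TCP) lies at the centre of the arm's flange, where the gripper is bolted on; the fingertips stand 173 mm ahead of it and the grasp point (between the pads) lies 155 mm ahead of it (r.tip_reach is the distance from the TCP to the fingertips, in m); y points along the fingers, z is the direction in which the jaws open and shut, and the axes are right-handed (so a half turn about y gives the same grasp; the last joint's range is limited). The gripper opens to 85 mm and grips with 20 to 120 N. Pads are 22 mm wide; open, the fingers measure 114 mm over their backs; the gripper's body (76 mm by 85 mm) begins 54 mm behind the grasp point. The pads swing forward as they close: fully open they stand 13 mm farther back than shut.
Start: joints at [1.09, 0.264, 1.604, -0, 1.274, -0.037], TCP at [0.29, 0.61, 0.405] pointing down, gripper open.
Joint ranges: [-2.63, 2.63], [-0.94, 2.18], [0.31, 2.57], [-1.31, 4.45], [0, 2.66], [-2.55, 2.55]. Speed limits (rad/s): [2.57, 2.57, 3.14, 3.14, 3.14, 3.14].

## Interface

Orientations are given as a 3x3 rotation matrix whose columns are the frame's x, y, z axes.
In Python, from plant import r, optics, job, models gives the robot as it stands.
- The arm moves only by the shell command python3 -m jog 'ROWS' [FORCE]. ROWS is JSON, a list that holds one entry, the list of rows, each a list of 7 numbers: the shift along the tool's x, y, z in cm, then the turn, a rotation vector about the tool's x, y, z in rad, then the closure, from 0 (fully open) to 1 (shut). In form: [[[x, y, z, wx, wy, wz, fingers], ...]]. A call has 1 to 20 rows; each row shifts and turns the commanded pose from where the row before left it, along the tool's axes as they then stand; what a row does not reach is not made up. A row lasts 1/12 s, in which the tool goes at most 41.7 mm and 7.16 degrees, less where a joint would pass 70% of its speed; a pose out of reach is approached as far as the arm can. A call with a gripper value outside its range is refused whole. The fingers move at their own pace and stop on an object; FORCE is the grip in N (left out, the last holds). Time passes only in rows, so rows that do not move let the fingers close. It gives the time, the measured TCP pose, the force and the opening at its end, in the units of the state.
- r.read_state(): the state, without advancing time (a new reading comes with each control period).
- optics.read_camera(name): name is "scene" or "top"; returns a dict with "image" (480x640x3 uint8, red, green, blue), "K" (3x3 intrinsics, pixels), "R" (3x3) and "t" (3): a world point X has camera coordinates R X + t. Camera axes: x right, y down, z forward; pixel columns grow to the right and rows downward; lengths in m; the calibration is good to about 2 mm. A picture is of the moment at which its call begins. There is no depth.
- job.finish_job(): hands the job in, once; it reports no verdict.
Trained networks look in the newest picture that a camera, given by its name, has taken for a name from the list of things; names that differ only in an ending like _2 or _b are one class to them, and where a whole thing is asked for, a point or a joint stands for the part that bears it (a point fixed in the world has none). Each returns a list of dicts, best first, with "score" (0 to 1); they miss things now and then, are a little off and sometimes report something else, mostly with a low value. They report only what shows in the picture. A call takes as long as a camera call. They do not tell look-alikes from the thing itself.
- models.boxes_of(camera, name): "rect" ([left, top, right, bottom] in pixels, round what is visible of it).
The state is a dict: "time_s": time; "joint_pos": joint angles; "joint_vel": joint speeds; "effort": joint torques, N m; "eef_pos": TCP position; "tcp_rot": TCP orientation; "force": force on the tool from outside, world axes, zero at the start; "wrist_torque": the same for the moment, N m; "finger_gap": opening from 0.0 (shut) to 1.0 (fully open).
Only numpy, scipy, OpenCV 4.12 (cv2) and the standard library are available. Lean on these libraries where they do the work, as an engineer would, in place of code of your own. Each camera call takes 0.05 s, during which the arm holds its last target. There are 200 camera calls.

## Task

Weigh the teal ink tub: hang it by its wire bail on the hook of the blue spring scale, easing its weight onto the spring so that the hook neither drops nor springs back when you let go, and leave it hanging free and still for a good second so the reading can be taken. Then take hold of it again, lift it off as smoothly as you hung it, and set it down gently and upright, wholly on the round cork board. Handle the scale with care and leave the other ink tubs where they stand.

Things in the scene. Friction and masses are not known exactly. Their poses are not given: they have to be found in the camera images.
- teal_tub_handle (a point): Centre of the black upright grip on the closed teal tub, 149 mm above its underside. The grip is 26 mm long (x), 14 mm thick (y), 38 mm tall: pinch it across the 14 mm, fingers closing along y. Below it: the centre of the bail's wire at its peak 29 mm under this point, the lid 79 mm under. Axes as the tub's; the same after half a turn about z.
- teal_tub: Teal ink tub, one rigid piece, upright, 84 mm in diameter, lid 70 mm up, mass 0.2 to 0.8 kg, not told. Origin: centre of its underside, z up. A stiff bail of 6 mm steel wire, in the y-z plane, rises from the lid at y = +-36 mm to a blunt peak 120 mm up, under the grip: an opening 47 mm high, for a hook to pass through along x.
- hook_seat (a point): Lowest point of the top of the hook's V seat (8 mm steel bar), 110 mm before the scale's origin, 219 mm over the bench when empty; moves with the hook. Axes as the scale's. The bar rises to a red tip 28 mm out (-x), its top 19 mm above the seat, and behind (+x) to a level arm 18 mm above it. A bail comes in along +x over the tip, then down; its seated wire's centre lies 4 mm above this point.
- scale: Blue spring scale on a stand, fixed to the bench. Origin under the column's foot; the hook points to its -x, z up. The column is 60 mm wide, 272 mm tall, its front face at x = 2 mm. The foot plate, 14 mm thick, reaches from x = -45 to +105 mm.
- hook (a joint): How far the hook is pulled down, m: 0 empty (top stop), 0.085 bottom stop. Spring 90 N/m, lightly damped (swings for 1 to 2 s); starts to move at about 0.2 N; a hung tub settles at 0.02 to 0.082 by its mass. Let go only when the spring carries the whole weight (within about 0.5 N): the hook must not then move faster than 0.085 m/s, nor, while the tub is held, than 0.22 m/s up or down.
- board_top (a point): Centre of the top face of the round cork board, 120 mm in diameter, 12 mm thick, fixed on the bench.
- red_tub: Red ink tub of the same shape, a bystander. Origin at the centre of its underside.
- yellow_tub: Yellow ink tub of the same shape, a bystander. Origin at the centre of its underside.
Not all that is in view belongs to the job. Of the things like the teal_tub, leave any that is purple; of the rest the smaller one is meant.

How it is judged:
By the outcome, as a careful person would: the job done as asked, in the order asked, and still so for the second after the job is handed in, with the robot touching nothing.
It also fails if it takes over 72 s, if anything falls off the work surface, if the arm or the gripper's body presses on something with over 40 N, if the wrist force passes 120 N, or if a joint passes its speed limit or range.

## Working session

There is one attempt and no reset: what is moved stays moved. The work goes in short steps, Python scripts to look and compute and a shell command to move; the robot and the scene stay as the last step left them, time stands still between calls to the robot, and variables do not carry over. Pictures are saved under pics/ and viewed, about 8 in all and at most 12, crops included, and the job is handed in when it is done.

```bash
ls; mkdir -p pics; python3 - <<'E'
from plant import r,optics,job,models
import cv2,numpy as np
s=r.read_state();print({k:np.round(v,3).tolist() for k,v in s.items()})
for c in("scene","top"):
    d=optics.read_camera(c);cv2.imwrite(f"pics/{c}0.png",d["image"][:,:,::-1]);print(c,d["K"].tolist(),d["R"].round(4).tolist(),d["t"].round(4).tolist())
    for n in("teal_tub","teal_tub_handle","hook_seat","hook","scale","board_top","red_tub","yellow_tub"):
        try:
            print(n,[(np.round(b["rect"]).tolist(),round(b["score"],2)) for b in models.boxes_of(c,n)][:5])
        except Exception as e: print(n,e)
E
```

```text
pics
{'time_s': 0.0, 'joint_pos': [1.09, 0.265, 1.605, -0.0, 1.274, -0.037], 'joint_vel': [0.0, -0.001, 0.001, 0.0, -0.001, 0.002], 'effort': [0.001, -51.511, -36.731, 0.0, 0.013, 0.0], 'eef_pos': [0.29, 0.609, 0.403], 'tcp_rot': [[0.903, -0.001, 0.429], [-0.429, -0.002, 0.903], [-0.0, -1.0, -0.002]], 'force': [0.563, -0.076, -0.522], 'wrist_torque': [-0.01, -0.016, -0.024], 'finger_gap': 1.001}
scene [[445.0122599646183, 0.0, 322.43801598147286], [0.0, 445.0122599646183, 233.1100491225106], [0.0, 0.0, 1.0]] [[0.5522, 0.8334, 0.02], [0.6055, -0.3845, -0.6967], [-0.573, 0.3969, -0.717]] [-0.2894, -0.221, 1.3949]
teal_tub [([342.0, 314.0, 402.0, 410.0], 0.91), ([155.0, 192.0, 197.0, 252.0], 0.72), ([170.0, 316.0, 215.0, 382.0], 0.58)]
teal_tub_handle [([158.0, 189.0, 193.0, 256.0], 0.9), ([173.0, 312.0, 218.0, 378.0], 0.57), ([343.0, 313.0, 404.0, 412.0], 0.56)]
hook_seat [([321.0, 221.0, 393.0, 247.0], 0.72)]
hook [([320.0, 219.0, 395.0, 247.0], 0.91)]
scale [([321.0, 198.0, 433.0, 321.0], 0.69)]
board_top [([370.0, 196.0, 414.0, 223.0], 0.53), ([182.0, 249.0, 224.0, 308.0], 0.37), ([
[... 260 characters left out ...]
5, 0.008], [-0.9872, -0.03, -0.1569], [0.157, -0.0033, -0.9876]] [-0.0171, 0.5535, 1.5708]
teal_tub [([329.0, 120.0, 372.0, 175.0], 0.8), ([392.0, 355.0, 428.0, 391.0], 0.8), ([431.0, 220.0, 468.0, 252.0], 0.64)]
teal_tub_handle [([331.0, 120.0, 371.0, 172.0], 0.82), ([431.0, 219.0, 466.0, 251.0], 0.77), ([394.0, 355.0, 431.0, 390.0], 0.67)]
hook_seat [([289.0, 190.0, 345.0, 209.0], 0.6), ([403.0, 277.0, 434.0, 304.0], 0.58)]
hook [([288.0, 188.0, 346.0, 211.0], 0.79)]
scale [([245.0, 170.0, 346.0, 242.0], 0.87)]
board_top [([182.0, 261.0, 227.0, 303.0], 0.72)]
red_tub [([402.0, 276.0, 439.0, 308.0], 0.8), ([287.0, 188.0, 348.0, 209.0], 0.24)]
yellow_tub [([172.0, 204.0, 210.0, 240.0], 0.6)]
```

View pics/scene0.png

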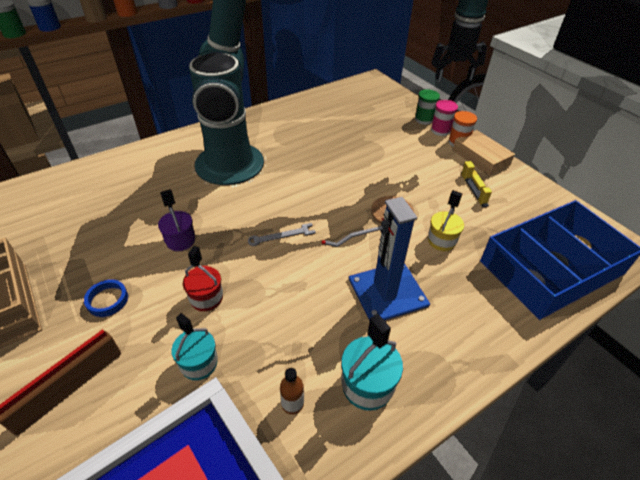

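View pics/top0.png

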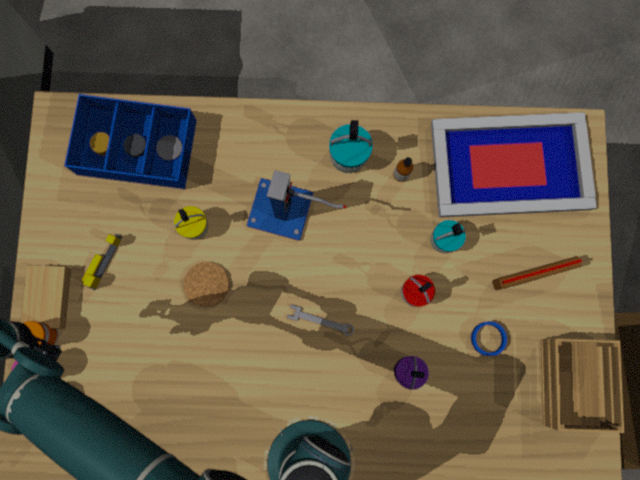

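Smaller teal tub: top (449,236), scene (195,355). The larger teal one and the purple one are look-alikes. Scale hook tip is near top (345,207), board at top (205,284). I'll zoom in for the fine pixels.

```bash
python3 - <<'E'
import cv2,numpy as np
t=cv2.imread("pics/top0.png");s=cv2.imread("pics/scene0.png")
def c(im,x,y,w,h,k):
    o=cv2.resize(im[y:y+h,x:x+w],None,fx=k,fy=k,interpolation=cv2.INTER_CUBIC)
    for i in range(0,w,10):
        cv2.line(o,(i*k,0),(i*k,6 if (x+i)%50 else 14),(255,255,255),1)
        if i%20==0: cv2.putText(o,str(x+i),(i*k,20),0,.35,(255,255,255),1)
    for i in range(0,h,10):
        cv2.line(o,(0,i*k),(6,i*k),(255,255,255),1)
        if i%20==0: cv2.putText(o,str(y+i),(8,i*k+4),0,.35,(255,255,255),1)
    return o
A=np.vstack([c(t,420,210,60,60,5),c(s,160,305,60,60,5)])
B=np.vstack([c(t,240,160,120,75,4),c(s,310,190,120,75,4)])
B=cv2.resize(B,(480,600))
cv2.imwrite("pics/z0.png",np.hstack([A,B]))
E
```

```text
(no output)
```

View pics/z0.png

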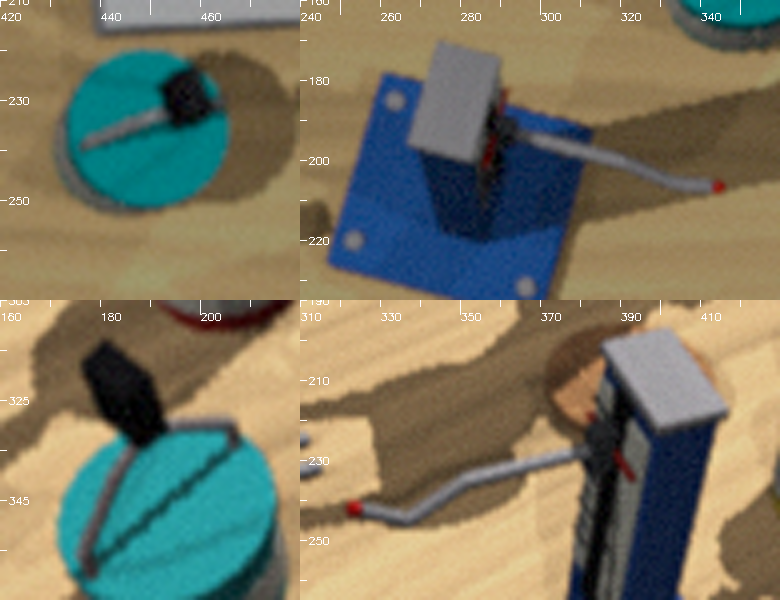

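```bash
cat > h.py <<'E'
import numpy as np
from scipy.optimize import least_squares
from plant import r,optics,job,models
C={}
def cam(n):
    if n not in C: C[n]=optics.read_camera(n)
    return C[n]
def proj(n,P):
    d=cam(n);q=np.array(d["K"])@(np.array(d["R"])@np.array(P)+np.array(d["t"]));return q[:2]/q[2]
def ray(n,uv,z):
    d=cam(n);R=np.array(d["R"]);c=-R.T@np.array(d["t"]);v=R.T@np.linalg.solve(np.array(d["K"]),[*uv,1.]);return c+v*(z-c[2])/v[2]
def tri(p):
    f=lambda X:np.concatenate([proj(n,X)-uv for n,uv in p])
    o=least_squares(f,[.5,0,.15]);return o.x,o.fun
def fit(obs,x0,z0=0):
    def f(q):
        c,s=np.cos(q[2]),np.sin(q[2]);return np.concatenate([proj(n,[q[0]+c*P[0]-s*P[1],q[1]+s*P[0]+c*P[1],P[2]+z0])-uv for n,P,uv in obs])
    o=least_squares(f,x0,loss="soft_l1");return o.x,o.fun.reshape(-1,2)
E
python3 - <<'E'
from h import *
np.set_printoptions(precision=4,suppress=True)
print("lid",ray("top",(449,235.7),.07),"board",ray("top",(205,283.5),.012),"grip tri",*tri([("top",(457,229.5)),("scene",(184.5,323))]))
print("tip",*tri([("top",(343.5,206.5)),("scene",(323.5,242))]))
t,e=fit([("top",(0,0,.149),(457,229.5)),("scene",(0,0,.149),(184.5,323)),("top",(0,.036,.072),(436.5,238.5)),("scene",(0,.036,.072),(177.5,359)),("scene",(0,-.036,.072),(207,331)),("top",(0,0,.07),(449,235.7))],[.6,-.2,1.2]);print("tub",t,e)
s,e=fit([("top",(-.136,0,.234),(343.5,206.5)),("scene",(-.136,0,.234),(323.5,242)),("scene",(-.110,0,.215),(336.5,244.5)),
("top",(.002,-.03,.272),(289.5,174.5)),("top",(.002,.03,.272),(284,200)),("top",(-.045,-.05,.014),(312.5,192)),("top",(.105,-.05,.014),(260,178)),("top",(.105,.05,.014),(246,226))],[.6,.1,1.4]);print("scale",s,e)
c,q=np.cos(s[2]),np.sin(s[2]);print("seat",s[0]-.11*c,s[1]-.11*q)
for n in("top","scene"):
    print(n,proj(n,[s[0]-.11*c,s[1]-.11*q,.215]))
for n in("red_tub","yellow_tub","purple"):
    pass
for uv,n in(((418,291),"red"),((190,222),"yel"),((411,372),"pur"),((351,147),"big"),((404,169),"bottle")):print(n,ray("top",uv,.07))
E
```

```text
lid [ 0.5852 -0.3455  0.07  ] board [0.4477 0.2882 0.012 ] grip tri [ 0.5869 -0.3478  0.1489] [ 0.0442  0.015   0.0336 -0.002 ]
tip [ 0.6173 -0.0639  0.2303] [ 0.422   0.2693  0.408  -0.03  ]
tub [ 0.5858 -0.347   3.4538] [[-0.2847  0.4516]
 [ 0.2311 -0.6741]
 [26.4247 -6.9536]
 [ 0.3897 -1.8848]
 [-0.1822  0.6849]
 [ 0.5594 -0.2128]]
scale [0.65   0.0676 1.3367] [[ 0.8608 -0.535 ]
 [ 0.4253 -0.8418]
 [-0.279   0.147 ]
 [ 0.7365 -0.0076]
 [-0.7975 -0.8038]
 [-0.4399  5.7954]
 [-1.3399  5.6582]
 [ 2.4515 -7.4325]]
seat 0.6244405282080455 -0.039441082475122985
top [333.2933 204.9175]
scene [336.221 244.647]
red [ 0.4394 -0.2656  0.07  ]
yel [0.6008 0.326  0.07  ]
pur [ 0.2362 -0.2487  0.07  ]
big [ 0.8157 -0.087   0.07  ]
bottle [ 0.76   -0.2277  0.07  ]
```

Top-view foot is the other bail end (my label was swapped), so the tub yaw ≈ 0.31 (mod π) stands. I'll start the transit and refine the scale yaw in the same turn.

```bash
python3 -m jog '[[[2,-2,-2.2,0,0,0,0],[2.2,-2,-2.4,0,0,0,0],[2.2,-2,-2.4,0,0,0,0],[2.2,-2,-2.4,0,0,0,0],[2.2,-2,-2.4,0,0,0,0],[2.25,0,-2.45,0,0,0,0],[2.25,0,-2.45,0,0,0,0],[2.25,0,-2.45,0,0,0,0],[2.25,0,-2.45,0,0,0,0],[2.25,0,-2.45,0,0,0,0],[2.25,0,-2.45,0,0,0,0],[2.25,0,-2.45,0,0,0,0],[2.25,0,-2.45,0,0,0,0],[2.25,0,-2.45,0,0,0,0],[2.25,0,-2.45,0,0,0,0],[2.25,0,-2.45,0,0,0,0],[2.25,0,-2.45,0,0,0,0],[2.25,0,-2.45,0,0,0,0],[2.25,0,-2.45,0,0,0,0],[2.25,0,-2.45,0,0,0,0]]]' 40
cat >> h.py <<'E'
def rem(p,psi,reach=.155):
    """remaining shift (cm, tool axes now) and turn about tool y, to bring grasp point to p with tool z = (-sin psi, cos psi)"""
    s=r.read_state();R=np.array(s["tcp_rot"]);d=np.array(p)+[0,0,reach]-np.array(s["eef_pos"])
    a=np.arctan2(-R[0,2],R[1,2]);w=(psi-a+np.pi)%(2*np.pi)-np.pi
    print("t",round(s["time_s"],2),"world d cm",(d*100).round(2),"tool cm",(R.T@d*100).round(2),"wy",round(-w,3),"psi",round(a,3),"tilt",R[2].round(3),"F",np.round(s["force"],2),"T",np.round(s["wrist_torque"],2),"gap",round(s["finger_gap"],3))
E
python3 - <<'E'
from h import *
np.set_printoptions(precision=4,suppress=True)
a,b,c=[ray("top",p,.014) for p in((260,178),(312.5,192),(246,226))]
print("edge yaw",np.arctan2(*(a-b)[1::-1]),"len",np.linalg.norm(a-b),"perp yaw",np.arctan2(*(c-a)[1::-1])-np.pi/2, np.linalg.norm(c-a))
t,e=fit([("top",(0,0,.149),(457,229.5)),("scene",(0,0,.149),(184.5,323)),("top",(0,-.036,.072),(436.5,238.5)),("scene",(0,.036,.072),(177.5,359)),("scene",(0,-.036,.072),(207,331)),("top",(0,0,.07),(449,235.7))],[.6,-.34,3.4]);print("tub",t,e)
s,e=fit([("top",(-.136,0,.234),(343.5,206.5)),("scene",(-.136,0,.234),(323.5,242)),("scene",(-.110,0,.215),(336.5,244.5)),
("top",(.002,-.03,.272),(289.5,174.5)),("top",(.002,.03,.272),(284,200)),("top",(-.045,-.065,.014),(312.5,192)),("top",(.105,-.065,.014),(260,178)),("top",(.105,.065,.014),(246,226))],[.6,.1,1.4]);print("scale",s,e)
rem([*t[:2],.25],-2.83)
E
```

```text
time_s: 2.67
eef_pos: [0.4837, -0.0218, 0.505]
tcp_rot: [[0.903, 0.001, 0.429], [-0.429, 0.0, 0.903], [0.001, -1.0, 0.0]]
force: [0.4, 0.4, -0.1]
finger_gap: 0.999
edge yaw 1.3345610515233322 len 0.14777626862625992 perp yaw 1.337486498335307 0.1374082809448564
tub [ 0.5869 -0.3474  3.4653] [[-0.1103  0.0373]
 [ 0.2179 -0.1491]
 [ 0.2273  0.426 ]
 [ 0.512  -1.2251]
 [-0.3154  1.0597]
 [ 0.726  -0.6074]]
scale [0.6489 0.0682 1.3474] [[ 0.7204 -0.6958]
 [ 0.681  -0.79  ]
 [-0.0809  0.0986]
 [ 0.2906  0.4007]
 [-0.9738 -0.3191]
 [ 0.5451  0.7161]
 [-0.4458  1.1686]
 [ 0.7733 -1.3007]]
t 2.77 world d cm [ 10.24 -32.36  -9.97] tool cm [ 23.25  10.04 -24.69] wy 2.381 psi -0.449 tilt [ 0.001 -1.    -0.002] F [-0.95  1.12  0.16] T [ 0.04  0.05 -0.03] gap 1.002
```

```bash
python3 -m jog '[[[2.1,0,-2.25,0,0,0,0],[2.1,0,-2.25,0,0,0,0],[2.1,0,-2.25,0,0,0,0],[2.1,0,-2.25,0,0,0,0],[2.1,0,-2.25,0,0,0,0],[2.1,0,-2.25,0,0,0,0],[2.1,0,-2.25,0,0,0,0],[2.1,0,-2.25,0,0,0,0],[2.1,0,-2.25,0,0,0,0],[2.1,0,-2.25,0,0,0,0],[2.2,0,-2.2,0,0,0,0],[0,0,0,0,0.12,0,0],[0,0,0,0,0.12,0,0],[0,0,0,0,0.12,0,0],[0,0,0,0,0.12,0,0],[0,0,0,0,0.12,0,0],[0,0,0,0,0.12,0,0],[0,0,0,0,0.12,0,0],[0,0,0,0,0.12,0,0],[0,0,0,0,0.12,0,0]]]' && python3 -m jog '[[[0,0,0,0,0.12,0,0],[0,0,0,0,0.12,0,0],[0,0,0,0,0.12,0,0],[0,0,0,0,0.12,0,0],[0,0,0,0,0.12,0,0],[0,0,0,0,0.12,0,0],[0,0,0,0,0.12,0,0],[0,0,0,0,0.12,0,0],[0,0,0,0,0.12,0,0],[0,0,0,0,0.12,0,0],[0,0,0,0,0.09,0,0],[0,0,0,0,0,0,0],[0,0,0,0,0,0,0]]]'
python3 - <<'E'
from h import *
rem([.5869,-.3475,.149],-2.818)
E
```

```text
time_s: 4.43
eef_pos: [0.5876, -0.3418, 0.5047]
tcp_rot: [[0.042, -0.0, 0.999], [-0.999, 0.001, 0.042], [-0.001, -1.0, 0.0]]
force: [-0.3, 0.6, -0.7]
finger_gap: 1.0
time_s: 5.52
eef_pos: [0.5875, -0.342, 0.5047]
tcp_rot: [[-0.946, 0.0, 0.325], [-0.325, 0.0, -0.946], [-0.0, -1.0, -0.0]]
force: [-1.0, -0.3, 0.1]
finger_gap: 0.999
t 5.52 world d cm [ -0.06  -0.55 -20.07] tool cm [ 0.23 20.07  0.5 ] wy 0.007 psi -2.811 tilt [-0. -1. -0.] F [-1.04 -0.32  0.09] T [-0.03 -0.05  0.03] gap 0.999
```

```bash
python3 -m jog '[[[0.12,1,0.25,0,0.007,0,0],[0.11,1.6,0.25,0,0,0,0],[0,2,0,0,0,0,0],[0,2,0,0,0,0,0],[0,2,0,0,0,0,0],[0,2,0,0,0,0,0],[0,2,0,0,0,0,0],[0,1.5,0,0,0,0,0],[0,1,0,0,0,0,0],[0,0,0,0,0,0,0],[0,0,0,0,0,0,0]]]'
python3 - <<'E'
from h import *
import cv2
rem([.5869,-.3475,.149],-2.818)
o=[]
for n,(x,y) in(("top",(400,190)),("scene",(140,240))):
    o.append(cv2.resize(cam(n)["image"][y:y+130,x:x+130,::-1],(400,400),interpolation=cv2.INTER_CUBIC))
cv2.imwrite("pics/g.png",np.hstack(o))
E
```

```text
time_s: 6.43
eef_pos: [0.5864, -0.3482, 0.3529]
tcp_rot: [[-0.949, -0.001, 0.316], [-0.316, 0.001, -0.949], [0.001, -1.0, -0.001]]
force: [1.2, 0.5, 0.6]
finger_gap: 0.998
t 6.43 world d cm [ 0.05  0.07 -4.89] tool cm [-0.07  4.89 -0.05] wy -0.002 psi -2.82 tilt [ 0.001 -1.    -0.001] F [1.23 0.48 0.57] T [-0.02 -0.04  0.02] gap 0.998
```

View pics/g.png

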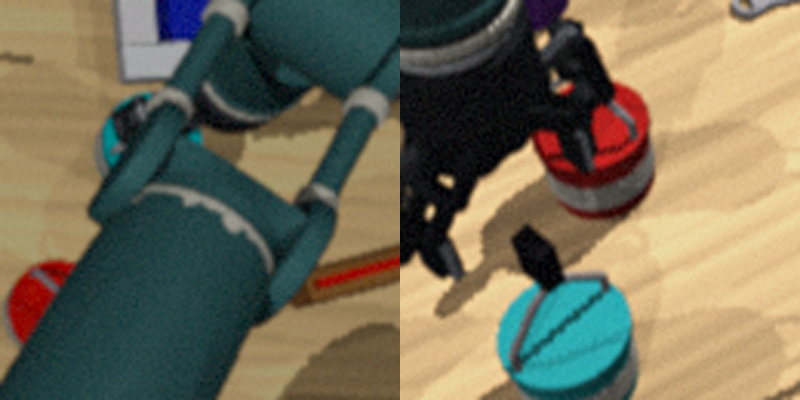

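Fingers straddle the black grip in line (scene crop, left finger ~ (450,265), right ~ (585,150), grip below between). Descending and closing.

```bash
python3 -m jog '[[[-0.05,1,0,0,0,0,0],[0,1.2,0,0,0,0,0],[0,1.2,0,0,0,0,0],[0,0.9,0,0,0,0,0],[0,0.4,0,0,0,0,0],[0,0,0,0,0,0,0],[0,0,0,0,0,0,0.5],[0,0,0,0,0,0,0.7],[0,0,0,0,0,0,1],[0,0,0,0,0,0,1],[0,0,0,0,0,0,1],[0,0,0,0,0,0,1],[0,0,0,0,0,0,1],[0,0,0,0,0,0,1],[0,0,0,0,0,0,1],[0,0,0,0,0,0,1]]]' 60
python3 -c "
from h import *
rem([.5869,-.3475,.149],-2.818)"
```

```text
time_s: 7.87
eef_pos: [0.5872, -0.348, 0.3072]
tcp_rot: [[-0.949, 0.0, 0.315], [-0.315, 0.0, -0.949], [-0.0, -1.0, 0.0]]
force: [-1.2, 2.0, 3.3]
finger_gap: 0.152
t 7.87 world d cm [-0.03  0.05 -0.32] tool cm [ 0.01  0.32 -0.06] wy -0.003 psi -2.821 tilt [-0. -1.  0.] F [-1.16  1.96  3.28] T [0.39 0.19 0.02] gap 0.152
```

```bash
python3 -m jog '[[[0,-0.2,0,0,0,0,1],[0,-0.4,0,0,0,0,1],[0,-0.8,0,0,0,0,1],[0,-1,0,0,0,0,1],[0,-1,0,0,0,0,1],[0,-1,0,0,0,0,1],[0,-1,0,0,0,0,1],[0,-1,0,0,0,0,1],[0,-1,0,0,0,0,1],[0,-1,0,0,0,0,1],[0,-1,0,0,0,0,1],[0,-1,0,0,0,0,1],[0,-1,0,0,0,0,1],[0,-1,0,0,0,0,1],[0,-0.5,0,0,0,0,1],[0,-0.2,0,0,0,0,1],[0,0,0,0,0,0,1],[0,0,0,0,0,0,1],[0,0,0,0,0,0,1]]]' 60
python3 -c "
from h import *
rem([.604,-.127,.28],-1.799)
print(r.read_state()['eef_pos'],r.read_state()['force'])"
```

```text
time_s: 9.45
eef_pos: [0.5869, -0.348, 0.4366]
tcp_rot: [[-0.949, -0.002, 0.315], [-0.315, 0.001, -0.949], [0.001, -1.0, -0.001]]
force: [0.2, 0.3, -6.3]
finger_gap: 0.156
t 9.45 world d cm [ 1.71 22.1  -0.16] tool cm [ -8.59   0.18 -20.43] wy -1.022 psi -2.821 tilt [ 0.001 -1.    -0.001] F [ 0.2   0.32 -6.33] T [-0.   -0.01 -0.  ] gap 0.156
[ 0.5868785  -0.34802054  0.43660965] [ 0.20170667  0.32450315 -6.33202183]
```

```bash
python3 -m jog '[[[0,0,0,0,-0.05,0,1],[0,0,0,0,-0.1,0,1],[0,0,0,0,-0.1,0,1],[0,0,0,0,-0.1,0,1],[0,0,0,0,-0.1,0,1],[0,0,0,0,-0.1,0,1],[0,0,0,0,-0.1,0,1],[0,0,0,0,-0.1,0,1],[0,0,0,0,-0.1,0,1],[0,0,0,0,-0.1,0,1],[0,0,0,0,-0.07,0,1],[0,0,0,0,0,0,1]]]' && python3 -m jog '[[[-0.5,0,-0.3,0,0,0,1],[-1,0,-0.3,0,0,0,1],[-1.6,0,-0.3,0,0,0,1],[-1.6,0,-0.3,0,0,0,1],[-1.6,0,-0.3,0,0,0,1],[-1.6,0,-0.3,0,0,0,1],[-1.6,0,-0.3,0,0,0,1],[-1.6,0,-0.3,0,0,0,1],[-1.6,0,-0.3,0,0,0,1],[-1.6,0,-0.3,0,0,0,1],[-1.6,0,-0.3,0,0,0,1],[-1.6,0,0,0,0,0,1],[-1.6,0,0,0,0,0,1],[-1.6,0,0,0,0,0,1],[-0.8,0,0,0,0,0,1],[-0.4,0,0,0,0,0,1],[0,0,0,0,0,0,1],[0,0,0,0,0,0,1],[0,0,0,0,0,0,1],[0,0,0,0,0,0,1]]]'
python3 - <<'E'
from h import *
import cv2
rem([.604,-.127,.28],-1.799); rem([.624,-.039,.28],-1.799)
o=[]
for n,(x,y) in(("top",(270,150)),("scene",(230,140))):
    o.append(cv2.resize(cam(n)["image"][y:y+150,x:x+150,::-1],(400,400),interpolation=cv2.INTER_CUBIC))
cv2.imwrite("pics/s.png",np.hstack(o))
E
```

```text
time_s: 10.45
eef_pos: [0.5869, -0.3481, 0.4366]
tcp_rot: [[-0.226, -0.001, 0.974], [-0.974, 0.001, -0.226], [-0.001, -1.0, -0.002]]
force: [-0.1, -0.1, -6.7]
finger_gap: 0.158
time_s: 12.12
eef_pos: [0.6047, -0.1282, 0.4377]
tcp_rot: [[-0.229, -0.0, 0.973], [-0.973, -0.0, -0.229], [0.0, -1.0, -0.0]]
force: [0.2, 0.8, -6.6]
finger_gap: 0.156
t 12.12 world d cm [-0.07  0.12 -0.27] tool cm [-0.1   0.27 -0.1 ] wy -0.003 psi -1.802 tilt [ 0. -1. -0.] F [ 0.23  0.84 -6.61] T [-0.02 -0.04  0.01] gap 0.156
t 12.12 world d cm [ 1.93  8.92 -0.27] tool cm [-9.12  0.26 -0.16] wy -0.003 psi -1.802 tilt [ 0. -1. -0.] F [ 0.23  0.84 -6.61] T [-0.02 -0.04  0.01] gap 0.156
```

View pics/s.png

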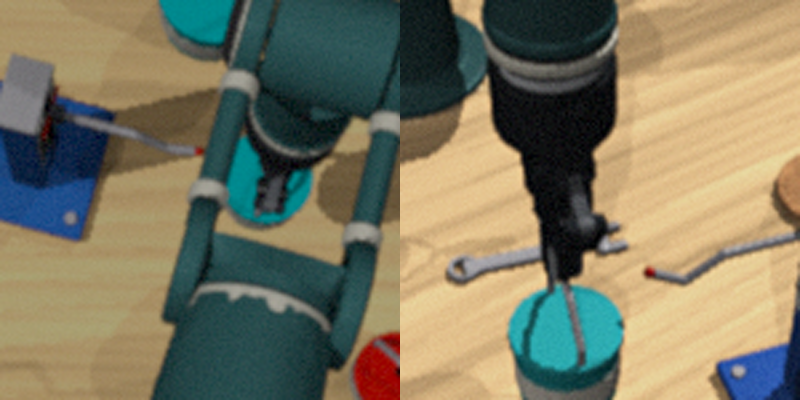

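Scene crop: bail stands square to the hook, opening facing the red tip at (648,270), hook within the opening height. Advancing over the tip.

```bash
python3 -m jog '[[[-0.3,0,-0.15,0,0,0,1],[-0.6,0,0,0,0,0,1],[-0.8,0,0,0,0,0,1],[-0.8,0,0,0,0,0,1],[-0.8,0,0,0,0,0,1],[-0.8,0,0,0,0,0,1],[-0.8,0,0,0,0,0,1],[-0.8,0,0,0,0,0,1],[-0.8,0,0,0,0,0,1],[-0.8,0,0,0,0,0,1],[-0.8,0,0,0,0,0,1],[-0.6,0,0,0,0,0,1],[-0.4,0,0,0,0,0,1],[0,0,0,0,0,0,1],[0,0,0,0,0,0,1],[0,0,0,0,0,0,1]]]'
python3 - <<'E'
from h import *
import cv2
rem([.624,-.039,.28],-1.799)
print(r.read_state()["eef_pos"],[(b["rect"],b["score"]) for b in (cam("scene"),models.boxes_of("scene","hook"))[1]])
x,y=270,180
cv2.imwrite("pics/h.png",cv2.resize(cam("scene")["image"][y:y+110,x:x+140,::-1],(760,600),interpolation=cv2.INTER_CUBIC))
E
```

```text
time_s: 13.55
eef_pos: [0.6241, -0.0387, 0.4377]
tcp_rot: [[-0.228, -0.0, 0.974], [-0.974, -0.0, -0.228], [0.0, -1.0, 0.0]]
force: [0.1, 0.1, -6.4]
finger_gap: 0.154
t 13.55 world d cm [-0.01 -0.03 -0.27] tool cm [ 0.03  0.27 -0.01] wy -0.002 psi -1.801 tilt [ 0. -1.  0.] F [ 0.13  0.12 -6.38] T [ 0.01 -0.03 -0.04] gap 0.154
[ 0.62412459 -0.03869922  0.43770911] [([322.7, 217.7, 394.3, 246.8], 0.64)]
```

View pics/h.png

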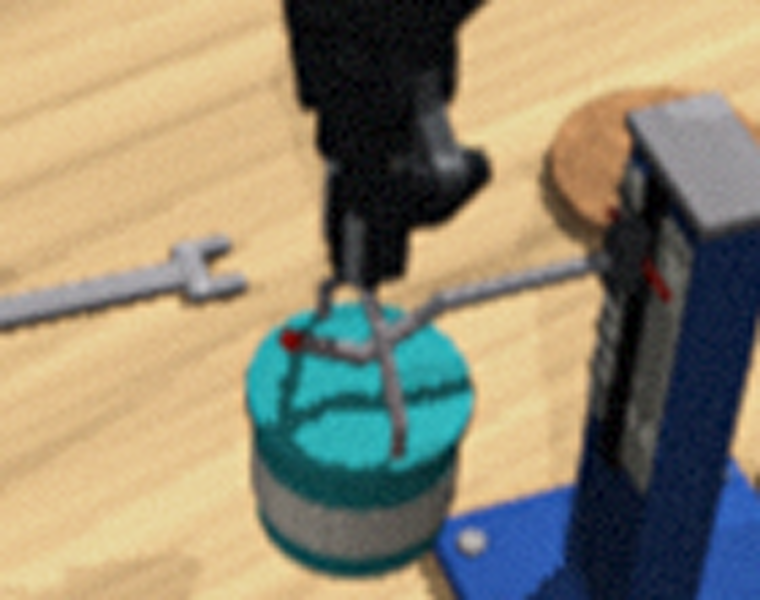

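Hook runs cleanly through the bail under the grip (V near crop (360,355)). Lowering to the seat and gradually loading.

```bash
python3 -m jog '[[[0,0.2,0,0,0,0,1],[0,0.3,0,0,0,0,1],[0,0.3,0,0,0,0,1],[0,0.3,0,0,0,0,1],[0,0.3,0,0,0,0,1],[0,0.3,0,0,0,0,1],[0,0.3,0,0,0,0,1],[0,0.2,0,0,0,0,1],[0,0.2,0,0,0,0,1],[0,0.2,0,0,0,0,1],[0,0.2,0,0,0,0,1],[0,0.2,0,0,0,0,1],[0,0.2,0,0,0,0,1],[0,0.3,0,0,0,0,1],[0,0.3,0,0,0,0,1],[0,0.3,0,0,0,0,1],[0,0.2,0,0,0,0,1],[0,0,0,0,0,0,1],[0,0,0,0,0,0,1],[0,0,0,0,0,0,1]]]'
cat >> h.py <<'E'
def avg(n=6):
    F=[]
    for i in range(n):
        optics.read_camera("top");s=r.read_state();F.append([*s["force"],*s["wrist_torque"]])
    F=np.array(F);print("t",s["time_s"],"z",round(s["eef_pos"][2],4),"xy",np.round(s["eef_pos"][:2],4),"F/T mean",F.mean(0).round(2),"sd",F.std(0).round(2))
E
python3 -c "
from h import *
avg()"
```

```text
time_s: 15.32
eef_pos: [0.6242, -0.0384, 0.3949]
tcp_rot: [[-0.228, 0.0, 0.974], [-0.974, 0.0, -0.228], [-0.0, -1.0, 0.0]]
force: [-0.5, -0.1, -5.0]
finger_gap: 0.159
t 15.6167 z 0.3948 xy [ 0.6242 -0.0384] F/T mean [-0.03  0.72 -4.16  0.05 -0.06 -0.02] sd [0.6  0.84 0.39 0.03 0.04 0.03]
```

```bash
python3 -m jog '[[[0,0.1,0,0,0,0,1],[0,0.2,0,0,0,0,1],[0,0.3,0,0,0,0,1],[0,0.3,0,0,0,0,1],[0,0.3,0,0,0,0,1],[0,0.3,0,0,0,0,1],[0,0.3,0,0,0,0,1],[0,0.3,0,0,0,0,1],[0,0.3,0,0,0,0,1],[0,0.3,0,0,0,0,1],[0,0.3,0,0,0,0,1],[0,0.3,0,0,0,0,1],[0,0.2,0,0,0,0,1],[0,0.2,0,0,0,0,1],[0,0.1,0,0,0,0,1],[0,0.1,0,0,0,0,1],[0,0,0,0,0,0,1],[0,0,0,0,0,0,1],[0,0,0,0,0,0,1],[0,0,0,0,0,0,1]]]'
python3 - <<'E'
from h import *
avg(12)
print([(b["rect"],b["score"]) for b in (cam("scene"),models.boxes_of("scene","hook"))[1]])
import cv2
x,y=270,180
cv2.imwrite("pics/h2.png",cv2.resize(cam("scene")["image"][y:y+110,x:x+140,::-1],(760,600),interpolation=cv2.INTER_CUBIC))
E
```

```text
time_s: 17.28
eef_pos: [0.6242, -0.0384, 0.3559]
tcp_rot: [[-0.228, 0.0, 0.974], [-0.974, -0.0, -0.228], [-0.0, -1.0, 0.0]]
force: [0.1, 0.8, -1.5]
finger_gap: 0.158
t 17.8833 z 0.3557 xy [ 0.6242 -0.0385] F/T mean [ 0.08  0.47 -0.94  0.14 -0.06 -0.02] sd [0.28 0.46 0.34 0.04 0.05 0.04]
[([323.5, 237.5, 389.4, 263.7], 0.54)]
```

View pics/h2.png

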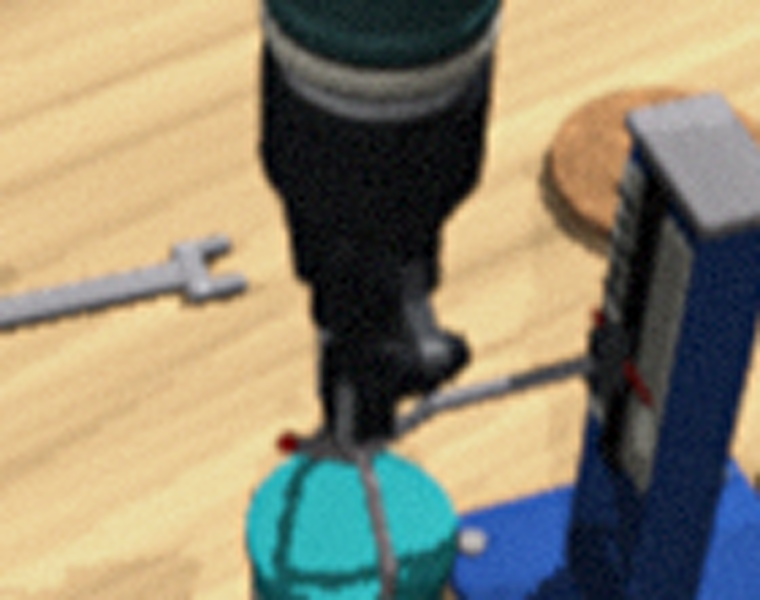

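Wire is seated in the V (red tip at crop (290,442), hook down ~55 mm). About 10 mm more to full transfer.

```bash
python3 -m jog '[[[0,0.1,0,0,0,0,1],[0,0.15,0,0,0,0,1],[0,0.2,0,0,0,0,1],[0,0.2,0,0,0,0,1],[0,0.2,0,0,0,0,1],[0,0.1,0,0,0,0,1],[0,0.05,0,0,0,0,1],[0,0,0,0,0,0,1],[0,0,0,0,0,0,1],[0,0,0,0,0,0,1],[0,0,0,0,0,0,1]]]'
python3 -c "
from h import *
avg(16)"
```

```text
time_s: 18.9
eef_pos: [0.6242, -0.0384, 0.3458]
tcp_rot: [[-0.228, 0.0, 0.974], [-0.974, -0.0, -0.228], [-0.0, -1.0, 0.0]]
force: [1.1, 0.3, -0.6]
finger_gap: 0.157
t 19.7 z 0.3457 xy [ 0.6242 -0.0384] F/T mean [ 0.86  0.7  -0.27  0.16 -0.18  0.  ] sd [0.39 0.4  0.42 0.03 0.04 0.03]
```

```bash
python3 -m jog '[[[-0.03,0.1,0.03,0,0,0,1],[-0.03,0.1,0.04,0,0,0,1],[0,0.1,0.03,0,0,0,1],[0,0,0,0,0,0,1],[0,0,0,0,0,0,1],[0,0,0,0,0,0,1],[0,0,0,0,0,0,1]]]'
python3 -c "
from h import *
avg(16)"
```

```text
time_s: 20.28
eef_pos: [0.6248, -0.0382, 0.3423]
tcp_rot: [[-0.228, -0.002, 0.974], [-0.974, -0.0, -0.228], [0.001, -1.0, -0.002]]
force: [-4.1, -0.4, -0.2]
finger_gap: 0.154
t 21.0833 z 0.3424 xy [ 0.6249 -0.0382] F/T mean [-4.54 -1.62 -0.06 -0.32  0.86  0.01] sd [0.59 0.6  0.57 0.04 0.08 0.02]
```

```bash
python3 -m jog '[[[0.02,0,-0.04,0,0,0,1],[0.02,0,-0.04,0,0,0,1],[0,0,0,0,0,0,1],[0,0,0,0,0,0,1],[0,0,0,0,0,0,1],[0,0,0,0,0,0,1]]]'
python3 -c "
from h import *
avg(16)"
```

```text
time_s: 21.58
eef_pos: [0.6245, -0.0382, 0.3428]
tcp_rot: [[-0.228, 0.0, 0.974], [-0.974, 0.0, -0.228], [-0.0, -1.0, 0.0]]
force: [-2.8, -1.5, -0.1]
finger_gap: 0.154
t 22.3833 z 0.3427 xy [ 0.6245 -0.0383] F/T mean [-2.58 -0.98 -0.14 -0.19  0.52  0.01] sd [0.53 0.47 0.46 0.04 0.05 0.03]
```

```bash
python3 -m jog '[[[0.01,0,-0.04,0,0,0,1],[0.01,0,-0.04,0,0,0,1],[0,0,0,0,0,0,1],[0,0,0,0,0,0,1],[0,0,0,0,0,0,1],[0,0,0,0,0,0,1]]]'
python3 -c "
from h import *
avg(16)"
```

```text
time_s: 22.88
eef_pos: [0.624, -0.0383, 0.3431]
tcp_rot: [[-0.228, 0.002, 0.974], [-0.974, -0.0, -0.228], [-0.0, -1.0, 0.002]]
force: [1.1, -0.6, -0.3]
finger_gap: 0.152
t 23.6833 z 0.343 xy [ 0.6239 -0.0383] F/T mean [ 3.4  -0.7   0.03 -0.09 -0.63 -0.01] sd [1.04 0.51 0.47 0.03 0.19 0.03]
```

```bash
python3 -m jog '[[[0.01,0,0.045,0,0,0,1],[0,0,0,0,0,0,1],[0,0,0,0,0,0,1],[0,0,0,0,0,0,1],[0,0,0,0,0,0,1]]]'
python3 -c "
from h import *
avg(16)"
```

```text
time_s: 24.1
eef_pos: [0.6241, -0.0384, 0.3427]
tcp_rot: [[-0.228, 0.0, 0.974], [-0.974, 0.0, -0.228], [-0.0, -1.0, 0.0]]
force: [4.8, 0.1, -0.9]
finger_gap: 0.155
t 24.9 z 0.3428 xy [ 0.6241 -0.0384] F/T mean [ 4.9   0.99  0.25  0.19 -0.93  0.  ] sd [0.53 0.46 0.32 0.03 0.03 0.03]
```

```bash
python3 -m jog '[[[0,0,0.03,0,0,0,1],[0,0,0.03,0,0,0,1],[0,0,0,0,0,0,1]]]'
python3 -c "
from h import *
for i in range(4): avg(5)"
```

```text
time_s: 25.15
eef_pos: [0.6244, -0.0385, 0.3425]
tcp_rot: [[-0.228, -0.001, 0.974], [-0.974, 0.0, -0.228], [-0.0, -1.0, -0.001]]
force: [3.2, 2.8, -0.4]
finger_gap: 0.154
t 25.4 z 0.3425 xy [ 0.6243 -0.0385] F/T mean [ 2.96  1.98 -0.    0.38 -0.61 -0.02] sd [0.58 0.25 0.62 0.02 0.03 0.02]
t 25.65 z 0.3425 xy [ 0.6244 -0.0385] F/T mean [ 2.47  2.31 -0.01  0.48 -0.52  0.01] sd [0.79 0.36 0.52 0.04 0.02 0.03]
t 25.9 z 0.3425 xy [ 0.6244 -0.0385] F/T mean [ 2.26  2.77  0.05  0.54 -0.4  -0.02] sd [0.42 0.34 0.36 0.02 0.04 0.02]
t 26.15 z 0.3425 xy [ 0.6244 -0.0385] F/T mean [ 1.86  3.59 -0.15  0.63 -0.31 -0.04] sd [0.5  0.52 0.64 0.04 0.03 0.02]
```

```bash
python3 -m jog '[[[-0.015,0,0.005,0,0,0,1],[0,0,0,0,0,0,1],[0,0,0,0,0,0,1]]]'
python3 -c "
from h import *
for i in range(3): avg(4)"
```

```text
time_s: 26.4
eef_pos: [0.6244, -0.0385, 0.3425]
tcp_rot: [[-0.228, -0.001, 0.974], [-0.974, 0.0, -0.228], [0.0, -1.0, -0.001]]
force: [1.6, 1.8, 0.4]
finger_gap: 0.152
t 26.6 z 0.3425 xy [ 0.6245 -0.0385] F/T mean [ 0.03  2.74  0.39  0.62 -0.08  0.02] sd [0.39 0.17 0.21 0.05 0.02 0.02]
t 26.8 z 0.3426 xy [ 0.6245 -0.0385] F/T mean [ 0.05  3.24  0.4   0.62 -0.03 -0.02] sd [0.19 0.26 0.31 0.03 0.04 0.02]
t 27.0 z 0.3425 xy [ 0.6245 -0.0385] F/T mean [-0.4   2.79  0.42  0.64  0.04 -0.  ] sd [0.45 0.47 0.34 0.03 0.02 0.01]
```

```bash
python3 -m jog '[[[-0.03,-0.05,0,0,0,0,1],[0,-0.05,0,0,0,0,1],[0,0,0,0,0,0,1],[0,0,0,0,0,0,1]]]'
python3 -c "
from h import *
for i in range(3): avg(4)"
```

```text
time_s: 27.33
eef_pos: [0.6245, -0.0384, 0.3436]
tcp_rot: [[-0.228, -0.001, 0.974], [-0.974, -0.0, -0.228], [0.0, -1.0, -0.001]]
force: [-1.2, 1.8, -0.8]
finger_gap: 0.157
t 27.5333 z 0.3436 xy [ 0.6246 -0.0383] F/T mean [-2.07  2.16 -0.08  0.35  0.28 -0.01] sd [0.34 0.4  0.23 0.04 0.05 0.01]
t 27.7333 z 0.3435 xy [ 0.6246 -0.0383] F/T mean [-2.21  1.56  0.2   0.29  0.4  -0.01] sd [0.13 0.36 0.6  0.03 0.03 0.01]
t 27.9333 z 0.3435 xy [ 0.6246 -0.0383] F/T mean [-1.65  1.07 -0.16  0.24  0.43  0.01] sd [0.56 0.39 0.42 0.03 0.01 0.02]
```

```bash
python3 -m jog '[[[0,0,-0.015,0,0,0,1],[0,0,0,0,0,0,1],[0,0,0,0,0,0,1],[0,0,0,0,0,0,0.84],[0,0,0,0,0,0,0.82],[0,0,0,0,0,0,0.8],[0,0,0,0,0,0,0.78],[0,0,0,0,0,0,0.7],[0,0,0,0,0,0,0.6],[0,0,0,0,0,0,0.5],[0,0,0,0,0,0,0.4],[0,0,0,0,0,0,0.4]]]' 20
python3 - <<'E'
from h import *
import cv2
avg(1)
o=[]
for n,(x,y,s) in(("top",(270,150,130)),("scene",(280,180,130))):
    o.append(cv2.resize(cam(n)["image"][y:y+s,x:x+s,::-1],(400,400),interpolation=cv2.INTER_CUBIC))
for i in range(4):
    a=models.boxes_of("scene","hook");b=models.boxes_of("scene","teal_tub")
    print([x["rect"] for x in a[:1]+b[:2]])
    optics.read_camera("scene")
cv2.imwrite("pics/rel.png",np.hstack(o)); avg(2)
E
```

```text
time_s: 28.93
eef_pos: [0.6246, -0.0382, 0.3437]
tcp_rot: [[-0.228, 0.0, 0.974], [-0.974, -0.0, -0.228], [0.0, -1.0, 0.0]]
force: [0.6, -0.3, -0.3]
finger_gap: 0.606
t 28.9833 z 0.3437 xy [ 0.6246 -0.0382] F/T mean [ 0.23  0.28  0.46  0.04 -0.02  0.07] sd [0. 0. 0. 0. 0. 0.]
[[321.1, 242.8, 389.5, 266.6], [341.4, 313.9, 401.8, 411.7], [156.2, 189.6, 198.1, 249.8]]
[[320.4, 242.7, 389.9, 268.9], [313.1, 246.2, 352.7, 314.5], [339.4, 314.5, 403.9, 410.5]]
[[320.7, 245.8, 386.0, 266.1], [154.4, 190.2, 196.7, 252.0], [313.4, 251.2, 353.5, 313.6]]
[[321.6, 242.6, 389.6, 267.2], [313.6, 246.9, 350.7, 314.8], [318.6, 244.4, 390.4, 269.0]]
t 29.7833 z 0.3436 xy [ 0.6246 -0.0382] F/T mean [-0.07 -0.3  -0.6  -0.02 -0.03  0.02] sd [0.64 0.19 0.13 0.   0.01 0.04]
```

View pics/rel.png

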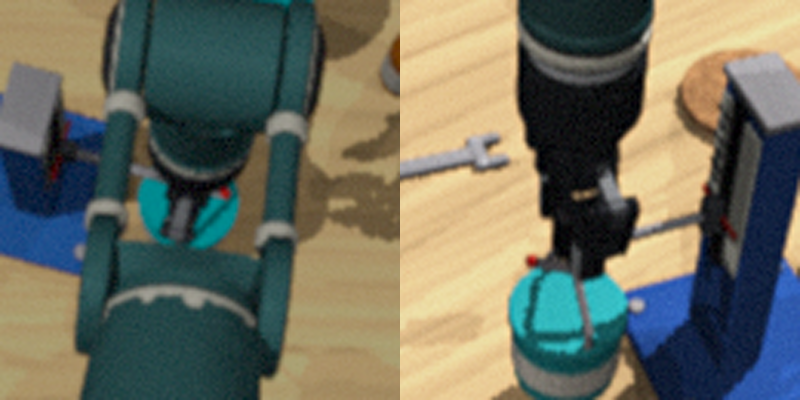

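Hanging freely, hook box steady (rows 243–267). Waiting out the reading, then regrasping.

```bash
python3 -m jog '[[[0,0,0,0,0,0,0.4],[0,0,0,0,0,0,0.4],[0,0,0,0,0,0,0.4],[0,0,0,0,0,0,0.4],[0,0,0,0,0,0,0.4],[0,0,0,0,0,0,0.4],[0,0,0,0,0,0,0.4],[0,0,0,0,0,0,0.4],[0,0,0,0,0,0,0.4],[0,0,0,0,0,0,0.4],[0,0,0,0,0,0,0.4],[0,0,0,0,0,0,0.4],[0,0,0,0,0,0,0.4],[0,0,0,0,0,0,0.4],[0,0,0,0,0,0,0.4],[0,0,0,0,0,0,0.4]]]' 20
python3 -m jog '[[[0,0,0,0,0,0,0.6],[0,0,0,0,0,0,0.7],[0,0,0,0,0,0,0.75],[0,0,0,0,0,0,0.78],[0,0,0,0,0,0,0.8],[0,0,0,0,0,0,0.82],[0,0,0,0,0,0,0.84],[0,0,0,0,0,0,0.86],[0,0,0,0,0,0,0.88],[0,0,0,0,0,0,0.9],[0,0,0,0,0,0,1],[0,0,0,0,0,0,1],[0,0,0,0,0,0,1]]]' 20
python3 -m jog '[[[0,0,0,0,0,0,1],[0,0,0,0,0,0,1],[0,0,0,0,0,0,1]]]' 60
python3 -c "
from h import *
avg(4)"
```

```text
time_s: 31.12
eef_pos: [0.6246, -0.0382, 0.3437]
tcp_rot: [[-0.228, 0.0, 0.974], [-0.974, 0.0, -0.228], [-0.0, -1.0, 0.0]]
force: [-0.2, -0.3, 0.3]
finger_gap: 0.601
time_s: 32.2
eef_pos: [0.6245, -0.0381, 0.3436]
tcp_rot: [[-0.228, -0.0, 0.974], [-0.974, 0.0, -0.228], [0.0, -1.0, -0.0]]
force: [-1.4, 0.6, -0.7]
finger_gap: 0.161
time_s: 32.45
eef_pos: [0.6245, -0.0382, 0.3436]
tcp_rot: [[-0.228, -0.0, 0.974], [-0.974, 0.0, -0.228], [0.0, -1.0, -0.0]]
force: [-1.1, -0.8, 0.1]
finger_gap: 0.155
t 32.65 z 0.3436 xy [ 0.6245 -0.0382] F/T mean [-1.42  0.08 -0.14  0.05  0.3   0.01] sd [0.48 0.59 0.18 0.03 0.03 0.01]
```

```bash
python3 -m jog '[[[0,-0.1,0,0,0,0,1],[0,-0.2,0,0,0,0,1],[0,-0.3,0,0,0,0,1],[0,-0.4,0,0,0,0,1],[0,-0.4,0,0,0,0,1],[0,-0.4,0,0,0,0,1],[0,-0.4,0,0,0,0,1],[0,-0.4,0,0,0,0,1],[0,-0.4,0,0,0,0,1],[0,-0.4,0,0,0,0,1],[0,-0.4,0,0,0,0,1],[0,-0.4,0,0,0,0,1],[0,-0.4,0,0,0,0,1],[0,-0.4,0,0,0,0,1],[0,-0.4,0,0,0,0,1],[0,-0.4,0,0,0,0,1],[0,-0.3,0,0,0,0,1],[0,-0.2,0,0,0,0,1],[0,-0.2,0,0,0,0,1],[0,-0.2,0,0,0,0,1]]]' && python3 -m jog '[[[0,-0.2,0,0,0,0,1],[0,-0.2,0,0,0,0,1],[0,-0.2,0,0,0,0,1],[0,-0.2,0,0,0,0,1],[0,-0.3,0,0,0,0,1],[0,-0.4,0,0,0,0,1],[0,-0.4,0,0,0,0,1],[0,-0.4,0,0,0,0,1],[0,-0.4,0,0,0,0,1],[0,-0.2,0,0,0,0,1],[0,0,0,0,0,0,1],[0,0,0,0,0,0,1]]]'
python3 - <<'E'
from h import *
import cv2
avg(3)
x,y=270,180
cv2.imwrite("pics/off.png",cv2.resize(cam("scene")["image"][y:y+110,x:x+140,::-1],(760,600),interpolation=cv2.INTER_CUBIC))
E
```

```text
time_s: 34.32
eef_pos: [0.6246, -0.0382, 0.4106]
tcp_rot: [[-0.228, -0.0, 0.974], [-0.974, -0.0, -0.228], [0.0, -1.0, -0.0]]
force: [-0.6, 1.2, -7.0]
finger_gap: 0.155
time_s: 35.32
eef_pos: [0.6246, -0.0382, 0.4399]
tcp_rot: [[-0.228, 0.0, 0.974], [-0.974, -0.0, -0.228], [-0.0, -1.0, 0.0]]
force: [-0.6, -0.5, -6.1]
finger_gap: 0.156
t 35.4667 z 0.4392 xy [ 0.6245 -0.0382] F/T mean [ 0.47  0.64 -6.55  0.   -0.01 -0.02] sd [0.29 0.14 0.32 0.03 0.03 0.03]
```

View pics/off.png

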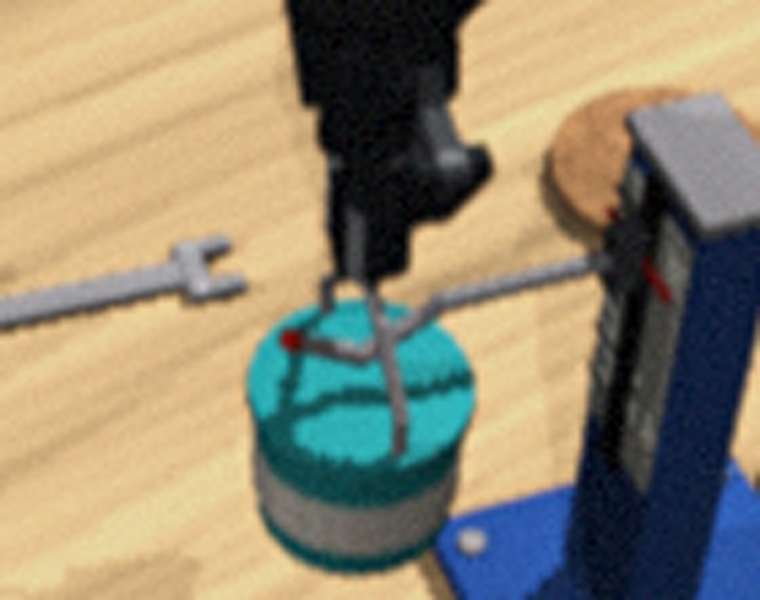

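Hook is back at its top stop, bail clear. Backing out, then sideways away from the scale.

```bash
python3 -m jog '[[[0.3,0,0,0,0,0,1],[0.6,0,0,0,0,0,1],[0.9,0,0,0,0,0,1],[0.9,0,0,0,0,0,1],[0.9,0,0,0,0,0,1],[0.9,0,0,0,0,0,1],[0.9,0,0,0,0,0,1],[0.9,0,0,0,0,0,1],[0.9,0,0,0,0,0,1],[0.9,0,0,0,0,0,1],[0.9,0,0,0,0,0,1],[0.6,0,0,0,0,0,1],[0.3,0,0,0,0,0,1]]]' && python3 -m jog '[[[0,0,-0.4,0,0,0,1],[0,0,-0.9,0,0,0,1],[0,0,-1.4,0,0,0,1],[0,0,-1.5,0,0,0,1],[0,0,-1.5,0,0,0,1],[0,0,-1.5,0,0,0,1],[0,0,-1.5,0,0,0,1],[0,0,-1.5,0,0,0,1],[0,0,-1.4,0,0,0,1],[0,0,-0.9,0,0,0,1],[0,0,-0.5,0,0,0,1],[0,0,0,0,0,0,1]]]'
python3 - <<'E'
from h import *
rem([.4477,.2882,.28],-1.801)
p=[]
print([ (b["rect"],ray("top",((b["rect"][0]+b["rect"][2])/2,(b["rect"][1]+b["rect"][3])/2),.012).round(4)) for b in (cam("top"),models.boxes_of("top","board_top"))[1][:2]])
# colour-free edge check: ellipse fit from saved first picture by hue
import cv2
im=cv2.imread("pics/top0.png")[250:315,170:240];hsv=cv2.cvtColor(cv2.GaussianBlur(im,(3,3),0),cv2.COLOR_BGR2HSV)
_,m=cv2.threshold(hsv[...,2],0,255,cv2.THRESH_BINARY_INV+cv2.THRESH_OTSU);c=max(cv2.findContours(m,0,2)[0],key=cv2.contourArea)
(e,a,_)=cv2.fitEllipse(cv2.convexHull(c));print(e[0]+170,e[1]+250,a)
E
```

```text
time_s: 36.6
eef_pos: [0.6017, -0.1357, 0.4397]
tcp_rot: [[-0.229, -0.0, 0.973], [-0.973, -0.0, -0.229], [0.0, -1.0, -0.0]]
force: [0.6, -0.2, -5.7]
finger_gap: 0.158
time_s: 37.6
eef_pos: [0.4744, -0.1044, 0.4399]
tcp_rot: [[-0.228, 0.0, 0.974], [-0.974, 0.0, -0.228], [-0.0, -1.0, 0.0]]
force: [-0.3, 0.7, -6.3]
finger_gap: 0.155
t 37.6 world d cm [-2.67 39.26 -0.49] tool cm [-37.62   0.49 -11.53] wy 0.001 psi -1.8 tilt [-0. -1.  0.] F [-0.26  0.69 -6.27] T [-0.04 -0.02 -0.01] gap 0.155
[([182.4, 257.3, 229.4, 307.4], array([0.4508, 0.286 , 0.012 ]))]
205.30321502685547 304.3632278442383 (70.2801742553711, 84.64054870605469)
```

```bash
python3 -m jog '[[[-0.6,0,-0.2,0,0,0,1],[-1.2,0,-0.4,0,0,0,1],[-1.8,0,-0.5,0,0,0,1],[-2.2,0,-0.7,0,0,0,1],[-2.4,0,-0.7,0,0,0,1],[-2.4,0,-0.7,0,0,0,1],[-2.4,0,-0.7,0,0,0,1],[-2.4,0,-0.7,0,0,0,1],[-2.4,0,-0.7,0,0,0,1],[-2.4,0,-0.7,0,0,0,1],[-2.4,0,-0.7,0,0,0,1],[-2.4,0,-0.7,0,0,0,1],[-2.4,0,-0.7,0,0,0,1],[-2.4,0,-0.7,0,0,0,1],[-2.4,0,-0.7,0,0,0,1],[-2.2,0,-0.7,0,0,0,1],[-1.6,0,-0.5,0,0,0,1],[-1,0,-0.4,0,0,0,1],[-0.5,0,-0.4,0,0,0,1],[0,0,0,0,0,0,1]]]' && python3 -m jog '[[[0,0.3,0,0,0,0,1],[0,0.7,0,0,0,0,1],[0,1,0,0,0,0,1],[0,1,0,0,0,0,1],[0,1,0,0,0,0,1],[0,1,0,0,0,0,1],[0,1,0,0,0,0,1],[0,1,0,0,0,0,1],[0,0.7,0,0,0,0,1],[0,0.3,0,0,0,0,1],[0,0,0,0,0,0,1],[0,0,0,0,0,0,1]]]'
python3 - <<'E'
from h import *
import cv2
rem([.4477,.2882,.28],-1.801);print(r.read_state()["eef_pos"])
o=[]
for n,(x,y) in(("top",(145,200)),("scene",(330,120))):
    o.append(cv2.resize(cam(n)["image"][y:y+140,x:x+140,::-1],(400,400),interpolation=cv2.INTER_CUBIC))
cv2.imwrite("pics/b.png",np.hstack(o))
E
```

```text
time_s: 39.37
eef_pos: [0.4483, 0.2877, 0.4393]
tcp_rot: [[-0.226, -0.001, 0.974], [-0.974, -0.0, -0.226], [0.0, -1.0, -0.001]]
force: [-0.2, 0.1, -6.8]
finger_gap: 0.159
time_s: 40.37
eef_pos: [0.4491, 0.2865, 0.3598]
tcp_rot: [[-0.228, 0.0, 0.974], [-0.974, 0.0, -0.228], [-0.0, -1.0, 0.0]]
force: [-0.5, 0.2, -6.3]
finger_gap: 0.155
t 40.37 world d cm [-0.14  0.17  7.52] tool cm [-0.13 -7.52 -0.17] wy 0.0 psi -1.801 tilt [-0. -1.  0.] F [-0.49  0.16 -6.29] T [-0.    0.06 -0.  ] gap 0.155
[0.44905449 0.28653303 0.35976129]
```

View pics/b.png

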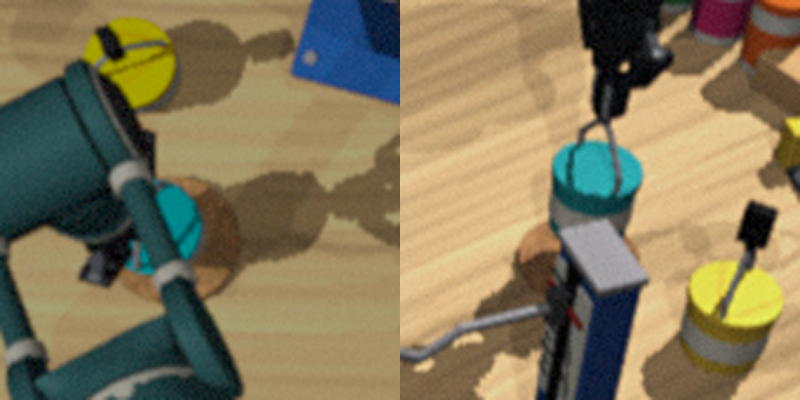

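Tub is above the board, bystander yellow tub clear. Lowering gently.

```bash
python3 -m jog '[[[-0.1,0.4,-0.1,0,0,0,1],[0,0.7,0,0,0,0,1],[0,0.7,0,0,0,0,1],[0,0.7,0,0,0,0,1],[0,0.5,0,0,0,0,1],[0,0.3,0,0,0,0,1],[0,0.2,0,0,0,0,1],[0,0.1,0,0,0,0,1],[0,0.1,0,0,0,0,1],[0,0.1,0,0,0,0,1],[0,0.1,0,0,0,0,1],[0,0,0,0,0,0,1],[0,0,0,0,0,0,1]]]'
python3 -c "
from h import *
avg(4)"
```

```text
time_s: 41.55
eef_pos: [0.4482, 0.2876, 0.3208]
tcp_rot: [[-0.228, 0.0, 0.974], [-0.974, 0.0, -0.228], [-0.0, -1.0, 0.0]]
force: [-1.3, 0.2, -6.7]
finger_gap: 0.154
t 41.75 z 0.3209 xy [0.4482 0.2876] F/T mean [ 0.21 -0.07 -6.18  0.03 -0.01 -0.02] sd [0.57 0.51 0.08 0.03 0.02 0.01]
```

```bash
python3 -m jog '[[[0,0.05,0,0,0,0,1],[0,0.05,0,0,0,0,1],[0,0.05,0,0,0,0,1],[0,0.03,0,0,0,0,1],[0,0,0,0,0,0,1],[0,0,0,0,0,0,1],[0,0,0,0,0,0,1]]]'
python3 -c "
from h import *
avg(4)"
```

```text
time_s: 42.33
eef_pos: [0.4482, 0.2876, 0.3188]
tcp_rot: [[-0.228, -0.0, 0.974], [-0.974, -0.0, -0.228], [0.0, -1.0, -0.0]]
force: [0.1, -0.0, -5.2]
finger_gap: 0.155
t 42.5333 z 0.3189 xy [0.4482 0.2876] F/T mean [ 0.06  0.02 -6.33  0.   -0.01 -0.  ] sd [0.33 0.33 0.22 0.02 0.04 0.02]
```

```bash
python3 -m jog '[[[0,0.05,0,0,0,0,1],[0,0.05,0,0,0,0,1],[0,0.05,0,0,0,0,1],[0,0.05,0,0,0,0,1],[0,0,0,0,0,0,1],[0,0,0,0,0,0,1],[0,0,0,0,0,0,1]]]'
python3 -c "
from h import *
avg(4)"
```

```text
time_s: 43.12
eef_pos: [0.4484, 0.2877, 0.3188]
tcp_rot: [[-0.228, 0.001, 0.974], [-0.974, 0.0, -0.228], [-0.001, -1.0, 0.001]]
force: [-4.1, -1.6, 6.0]
finger_gap: 0.153
t 43.3167 z 0.3188 xy [0.4484 0.2877] F/T mean [-4.   -1.95  7.06 -0.54  0.91  0.  ] sd [0.52 0.8  0.56 0.02 0.04 0.01]
```

```bash
python3 -m jog '[[[0,-0.06,0,0,0,0,1],[0,-0.04,0,0,0,0,1],[0,0,0,0,0,0,1],[0,0,0,0,0,0,1]]]'
python3 -c "
from h import *
avg(4)"
```

```text
time_s: 43.65
eef_pos: [0.4484, 0.2877, 0.3189]
tcp_rot: [[-0.228, 0.001, 0.974], [-0.974, 0.0, -0.228], [-0.001, -1.0, 0.001]]
force: [-3.9, -1.6, 6.3]
finger_gap: 0.154
t 43.85 z 0.3188 xy [0.4484 0.2877] F/T mean [-3.12 -2.25  6.36 -0.47  0.82  0.03] sd [0.38 0.19 0.29 0.04 0.01 0.05]
```

```bash
python3 -m jog '[[[0,-0.05,0,0,0,0,1],[0,0,0,0,0,0,1],[0,0,0,0,0,0,1],[0,0,0,0,0,0,1],[0,0,0,0,0,0,0.84],[0,0,0,0,0,0,0.82],[0,0,0,0,0,0,0.8],[0,0,0,0,0,0,0.75],[0,0,0,0,0,0,0.6],[0,0,0,0,0,0,0.4],[0,0,0,0,0,0,0.2],[0,0,0,0,0,0,0],[0,0,0,0,0,0,0],[0,0,0,0,0,0,0],[0,0,0,0,0,0,0]]]' 20
python3 -c "
from h import *
avg(3)"
```

```text
time_s: 45.1
eef_pos: [0.4482, 0.2876, 0.3184]
tcp_rot: [[-0.228, 0.0, 0.974], [-0.974, -0.0, -0.228], [0.0, -1.0, 0.0]]
force: [-0.0, 0.8, 0.8]
finger_gap: 0.996
t 45.25 z 0.3184 xy [0.4482 0.2876] F/T mean [-0.23  0.27  0.06 -0.03 -0.02 -0.  ] sd [0.19 0.28 0.56 0.02 0.03 0.01]
```

Released. Rising straight up and moving aside to check.

```bash
python3 -m jog '[[[0,-0.5,0,0,0,0,0],[0,-1,0,0,0,0,0],[0,-1.5,0,0,0,0,0],[0,-1.5,0,0,0,0,0],[0,-1.5,0,0,0,0,0],[0,-1.5,0,0,0,0,0],[0,-1.5,0,0,0,0,0],[0,-1.5,0,0,0,0,0],[0,-1.5,0,0,0,0,0],[0,-1.5,0,0,0,0,0],[0,-1,0,0,0,0,0],[1,-0.5,0,0,0,0,0],[2,0,0,0,0,0,0],[2,0,0,0,0,0,0],[2,0,0,0,0,0,0],[2,0,0,0,0,0,0],[2,0,0,0,0,0,0],[2,0,0,0,0,0,0],[1,0,0,0,0,0,0],[0,0,0,0,0,0,0]]]'
python3 - <<'E'
from h import *
import cv2
o=[]
for n,(x,y) in(("top",(145,200)),("scene",(330,130))):
    o.append(cv2.resize(cam(n)["image"][y:y+140,x:x+140,::-1],(400,400),interpolation=cv2.INTER_CUBIC))
cv2.imwrite("pics/end.png",np.hstack(o)); avg(1)
for n in("red_tub","yellow_tub","hook","teal_tub"):print(n,[(b["rect"],round(b["score"],2)) for b in models.boxes_of("top",n)][:3])
E
```

```text
time_s: 46.92
eef_pos: [0.4156, 0.1496, 0.4683]
tcp_rot: [[-0.23, -0.0, 0.973], [-0.973, -0.001, -0.23], [0.001, -1.0, -0.0]]
force: [-0.2, 0.3, -0.2]
finger_gap: 1.001
t 47.0667 z 0.4684 xy [0.4164 0.1515] F/T mean [ 0.67 -0.51 -0.24  0.04 -0.01 -0.  ] sd [0. 0. 0. 0. 0. 0.]
red_tub [([402.2, 276.7, 435.1, 307.5], 0.77), ([247.9, 169.1, 349.7, 239.1], 0.3)]
yellow_tub [([172.2, 204.2, 210.8, 239.3], 0.74)]
hook [([284.9, 187.3, 345.1, 208.2], 0.5)]
teal_tub [([329.5, 118.3, 373.0, 174.6], 0.74), ([390.6, 357.3, 427.1, 391.0], 0.72)]
```

View pics/end.png

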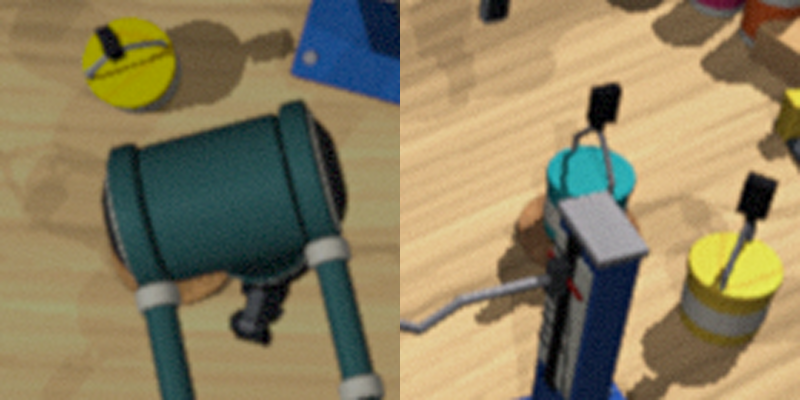

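Scene shows the tub upright on the board, but the arm hides it from above; moving farther aside for one check.

```bash
python3 -m jog '[[[1,0,0,0,0,0,0],[2,0,0,0,0,0,0],[2.5,0,0,0,0,0,0],[2.5,0,0,0,0,0,0],[2.5,0,0,0,0,0,0],[2.5,0,0,0,0,0,0],[2.5,0,0,0,0,0,0],[2,0,0,0,0,0,0],[1,0,0,0,0,0,0],[0,0,0,0,0,0,0]]]'
python3 - <<'E'
from h import *
import cv2
print(r.read_state()["time_s"])
cv2.imwrite("pics/end2.png",cv2.resize(cam("top")["image"][230:330,150:270,::-1],(600,500),interpolation=cv2.INTER_CUBIC))
print(proj("top",[.448,.288,.082]),proj("top",[.448,.288,.012]))
E
```

```text
time_s: 48.1
eef_pos: [0.3735, -0.0305, 0.4684]
tcp_rot: [[-0.231, -0.0, 0.973], [-0.973, -0.001, -0.231], [0.001, -1.0, 0.0]]
force: [-0.3, -0.5, -1.1]
finger_gap: 1.0
48.1
[200.39994871 280.73087807] [205.07151513 283.37913768]
```

View pics/end2.png

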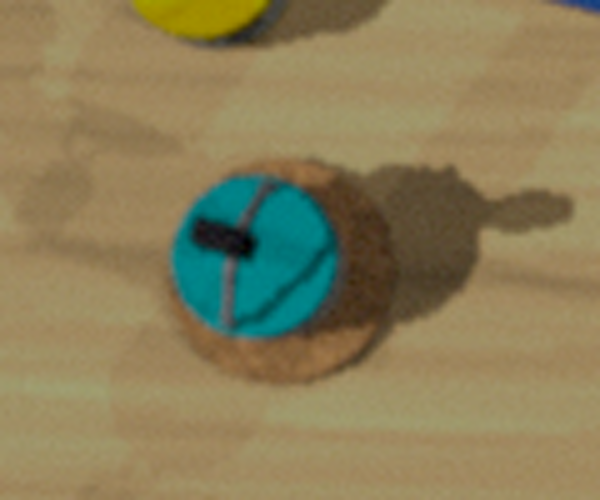

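Lid centre is at crop (254,256), or pixel (200.8,281.2). The prediction for a tub standing centred is (200.4,280.7), and the board rim shows all round where it isn't hidden by perspective. Handing in.

```bash
python3 -c "
from plant import job
print(job.finish_job())"
```

```text
the job is handed in; nothing more can be done
None
```

I hung the smaller teal tub on the scale's hook, let go, and left it hanging for about 2.5 s. Then I took it off and set it upright on the cork board. The job was handed in at about 48 s of the 72 s allowed.

- **Weighing:** I lowered the tub until the vertical wrist force was within about 0.2 N of zero, with the hook pulled down about 66 mm (roughly 0.6 kg). The network's hook box stayed within about 3 px after release. I did not measure the hook's speed directly.
- **Sideways force:** Before release I had trouble getting rid of small sideways forces on the hook. They peaked at about 5 N and were about 2 N at the last check before release.
- **Set-down:** On touching the board the arm pressed down with about 7 N until I opened the fingers. It released cleanly.
- **Final checks:** The lid sits within a pixel of where I aimed it. The tub is about 3 mm off the board's centre, against an 18 mm margin. The red and yellow tubs and the empty hook were found where they were at the start. In the final top view the network did not report the teal tub on the board (the arm was hiding it). That check rests on my own reading of the last two pictures.

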